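# Blow the balance pan clean

### The arm

A 6-joint arm with a two-finger parallel gripper is mounted at the origin on the work surface. World frame = base frame: x ahead of the robot, y to its left, z up, the work surface at z = 0. Lengths are in mm, angles in rad, forces in N, time in s.
With the tool pointing down it reaches from about 275 to 750 mm from the base axis. Payload 10.2 kg.
Tool frame: the origin (TCP) lies between the finger pads; the fingertips stand 8 mm ahead of it and the grasp point (between the pads) lies 11 mm behind it; z points along the fingers, y is the line along which they close (so a half turn about z gives the same grasp; the last joint's range is limited). The gripper opens to 85 mm and grips with 20 to 120 N. Pads are 22 mm wide; open, the fingers measure 114 mm over their backs; the gripper's body (76 mm by 85 mm) begins 54 mm behind the grasp point. The pads swing forward as they close: fully open they stand 13 mm farther back than shut.
Start: joints at [1.096, 0.313, 1.498, -0, 1.331, -0.223], TCP at [130.815, 508.447, 239.294] pointing down, gripper open.
Joint ranges: [-2.94, 2.94], [-0.97, 2.17], [0.19, 2.56], [-1.23, 4.37], [0.02, 3.11], [-2.88, 2.88]. Speed limits (rad/s): [2.39, 2.39, 3.01, 3.14, 3.14, 3.14].

### API

Orientations are given as a unit quaternion [w, x, y, z].
In Python, from rig import * gives the robot as it stands.
- The arm moves only by the shell command python3 -m handwheel 'ROWS' [FORCE]. ROWS is JSON, a list that holds one entry, the list of rows, each a list of 7 numbers: the shift along the world's x, y, z in mm, then the turn, a rotation vector about the world's x, y, z in degrees, then the opening, from -1 (shut) to 1 (fully open). A call has 1 to 8 rows; each row shifts and turns the commanded pose from where the row before left it; what a row does not reach is not made up. A row lasts 1/8 s, in which the tool goes at most 62.5 mm and 10.7 degrees, less where a joint would pass 70% of its speed; a pose out of reach is approached as far as the arm can. A call is refused whole if a number of a shift passes 62.5 or a number of a turn 10.7, either way. A call with a gripper value outside its range is refused whole. The fingers move at their own pace and stop on an object; FORCE is the grip in N (left out, the last holds). Time passes only in rows, so rows that do not move let the fingers close. It gives the time, the measured TCP pose, the force, the opening and the grip force at its end, in the units of the state.
- sense(): the state, without advancing time (a new reading comes with each control period).
- capture(name): name is "side" or "top" or "wrist"; returns a dict with "image" (400x640x3 uint8, red, green, blue), "fx", "fy", "cx", "cy" (pixels), "rvec" (rotation vector, rad) and "tvec" (3), from world to camera coordinates, as OpenCV has them; the wrist camera has in their place "hand_eye" (4x4, takes a point from camera to tool coordinates, whose origin is the TCP and whose axes are the flange's). Camera axes: x right, y down, z forward; pixel columns grow to the right and rows downward; lengths in mm; the calibration is good to about 2 mm. The wrist camera is an equidistant fisheye: a pixel r from the principal point sees the ray r / f radians off the axis. A picture is of the moment at which its call begins: read the wrist's pose just before it. There is no depth.
- finish_job(): hands the job in; it is judged then, once.
The state is a dict: "time_s": time; "joints": joint angles; "dq": joint speeds; "tau": joint torques, N m; "eef_pos": TCP position; "ee_rot": TCP orientation; "force": force on the tool from outside, world axes, zero at the start; "wrist_torque": the same for the moment, N m; "grip_width": opening from 0.0 (shut) to 1.0 (fully open); "grip_force": force on a finger pad.
Only numpy, scipy, OpenCV 4.12 (cv2) and the standard library are available. Lean on these libraries where they do the work, as an engineer would, in place of code of your own. Each camera call takes 0.05 s, during which the arm holds its last target. There are 200 camera calls.

### The job

Swing the air canister's outlet arm round until its nozzle hangs over the middle of the balance pan, press the canister's cap all the way down to its stop for about half a second, let it spring up again, and then swing the arm back to about where it stood. Feel for the cap and its stop, and do not force it beyond; the cap may be pressed only while the nozzle is over the pan. Do not touch the balance, and leave everything else on the bench where it is.

Things in the scene. Friction and masses are not known exactly. Their poses are not given: they have to be found in the camera images.
- canister: Aluminium air canister with a white band, 66 mm in diameter, standing fixed in a dark steel clamp on an 85 mm square foot (6 mm thick), on a pale stone slab 30 mm thick. Origin: centre of its underside, on its axis (slab top). z up; x is the direction of the outlet arm at joint value 0. The can's shoulder ends 167 mm above the origin. It may stand left or right of the balance.
- neck (a point): Point on the canister's axis, on top of the grey swivel collar (34 mm in diameter) and 190 mm above the canister's origin. The cap's round flat top lies straight above this point; at rest somewhere from 30 to 55 mm above it, different every time, as the stem is set higher or lower, so its height must be felt or seen.
- cap (a joint): How far the cap is pressed, m. The cap is a white disc 32 mm in diameter and 20 mm tall on a thin steel stem above the collar. 0 = up, 0.010 = down on its stop. It springs back; it needs about 3 N to start and 9 N to reach the stop.
- stem (a joint): How far the cap's stem has been forced into the can, m; 0 in proper use. It begins to give only when the cap is on its stop and is pushed with more than 25 N; at 3 mm (about 31 N) the valve is damaged.
- spout (a joint): Angle of the outlet arm about the canister's vertical axis, rad, counter-clockwise from above positive; 0 = along the canister's x axis (away from the robot, roughly); it can turn 2.5 rad either way. It turns with little friction and stays where it is left.
- nozzle (a point): Lower tip of the nozzle at the arm's end, 108 mm above the canister's underside, 187 mm from the canister's axis. The outlet arm is a level aluminium tube 11 mm thick, 178 mm above the canister's underside, from the collar to its bent end, where the nozzle (16 mm in diameter) points down.
- grip (a point): Point on the upright black handle pin (14 mm in diameter) straight above the nozzle, at the arm's end. The pin's top is 18 mm above this point; below it, its free length is 24 mm. Pinch it from above or push it sideways.
- pan (a point): Centre of the top face of the balance's round steel weighing pan, 110 mm in diameter, 70 mm above the slab.
- balance: White top-loading balance, 240 mm deep (its x), 170 mm wide (its y), 53 mm tall without the pan, fixed. Origin: centre of its underside, on the slab; x points away from the robot, roughly. The pan's centre is 25 mm along +x from the origin.
- solvent: Tall glass bottle with a blue cap, 86 mm in diameter, 190 mm tall; bystander. Origin: centre of its underside.
- powder: White jar, 72 mm in diameter, 140 mm tall; bystander. Origin: centre of its underside.
- beaker: Small glass beaker, 48 mm in diameter, 50 mm tall, on the slab behind the canister (under the arm's starting sweep); bystander. Origin: centre of its underside.
- brush: Flat wooden dusting brush with pale bristles, 98 mm long, 22 mm wide, 11 mm tall, lying on the slab in front of the canister; bystander. Origin: at its underside near its middle; y points to the bristles.
- spatula: Spatula, 180 mm long, lying on the bench; bystander. Its x runs along it.
- weight: Steel calibration weight with a knob, 32 mm in diameter, 48 mm tall; bystander. Origin: centre of its underside.
- dish: Low white ceramic dish, 80 mm in diameter, 18 mm tall; bystander. Origin: centre of its underside.

How it is judged (in metres and radians):
On the way, in this order (a step that is already met when the one before it is completed fails the run):
1. the nozzle hangs at rest over the middle of the pan (within 30 mm), cap up (horizontal distance between nozzle and pan below 0.03 m and value of joint cap below 0.002 m and velocity of joint spout between -0.1 and 0.1 rad/s), for 0.2 s.
2. the cap is pressed down to its stop (over 8.5 of 10 mm) with the nozzle over the pan (value of joint cap above 0.0085 m and horizontal distance between nozzle and pan below 0.03 m), for 0.3 s.
3. the cap has sprung up again (value of joint cap below 0.002 m), for 0.1 s.
At the end, for the whole second after the job is handed in: The nozzle is within 70 mm of where it was at the start, the arm at rest, and the cap is up (within 2 mm) (distance of nozzle from where it was at the start of the episode below 0.07 m and value of joint cap below 0.002 m and velocity of joint spout between -0.05 and 0.05 rad/s); the robot touches nothing.
It fails at once if the cap was pressed (over 3 mm) while the nozzle was not over the middle of the pan (over 40 mm off) (value of joint cap above 0.003 m and horizontal distance between nozzle and pan above 0.04 m).
It fails at once if the cap was forced beyond its stop (stem driven in by 3 mm) (value of joint stem above 0.003 m).
It fails at once if the robot touched the balance (contact force between any of the arm, the fingers and balance above 0.5 N).
It fails at once if a bystander was moved by more than 20 mm (distance of any of solvent, powder, beaker, brush, spatula, weight, dish from where it was at the start of the episode above 0.02 m).
It fails at once if a standing bystander was tipped (angle between any of solvent, powder, beaker, weight, dish's own z axis and vertical above 0.5 rad).
It also fails if it takes over 61 s, if anything falls off the work surface, if the arm or the gripper's body presses on something with over 40 N, if the wrist force passes 120 N, or if a joint passes its speed limit or range.

## Working session

There is one attempt and no reset: what is moved stays moved. The work goes in short steps, Python scripts to look and compute and a shell command to move; the robot and the scene stay as the last step left them, time stands still between calls to the robot, and variables do not carry over. Pictures are saved under pics/ and viewed, at most 10 in all, crops included, and the job is handed in when it is done.

```bash
mkdir -p pics
cat > h.py <<'E'
from rig import *
import numpy as np, cv2
def ray(c,u,v):
    R=cv2.Rodrigues(np.array(c["rvec"],float))[0]; t=np.array(c["tvec"],float).ravel()
    d=R.T@np.array([(u-c["cx"])/c["fx"],(v-c["cy"])/c["fy"],1.]); return -R.T@t,d/np.linalg.norm(d)
def onz(c,u,v,z):
    o,d=ray(c,u,v); return o+d*(z-o[2])/d[2]
def proj(c,p):
    return cv2.projectPoints(np.array([p],float),np.array(c["rvec"],float),np.array(c["tvec"],float),np.array([[c["fx"],0,c["cx"]],[0,c["fy"],c["cy"]],[0,0,1.]]),None)[0].ravel()
E
python3 - <<'E'
from h import *
import pickle
for n in("side","top"):
    c=capture(n); cv2.imwrite(f"pics/{n}0.png",c["image"][:,:,::-1]); pickle.dump(c,open(n+".pkl","wb"))
    print(n,ray(c,c["cx"],c["cy"]),c["fx"])
s=sense();print(s["eef_pos"],s["ee_rot"],s["force"],s["time_s"])
E
```

```text
side (array([ 442.13062865, 1011.09488664,  762.52811957]), array([ 0.0371422 , -0.85121045, -0.52350857])) 372.84217070312945
top (array([ 325.60560994,   23.72047436, 1413.4202761 ]), array([ 0.13317201, -0.00368502, -0.99108609])) 363.63733532290513
[130.73166179 508.25211575 238.78386592] [-1.89709391e-04  1.25578030e-01  9.92083574e-01 -5.52345352e-04] [-0.20530485 -0.01543371  0.28765268] 0.1
```

View pics/side0.png

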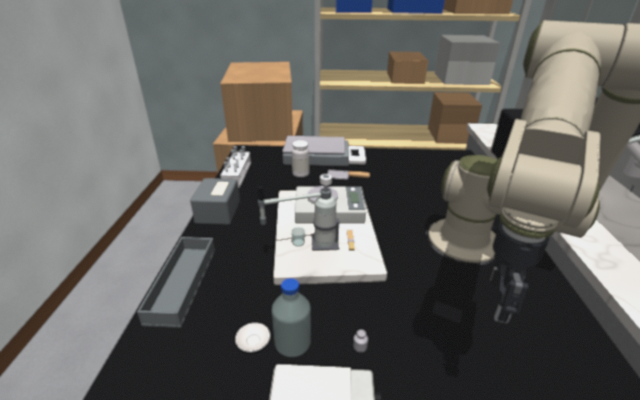

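View pics/top0.png

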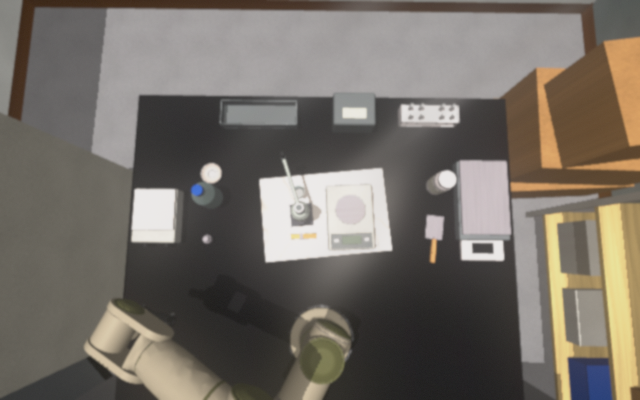

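The top view shows the collar and cap near (300,208), the arm's end near (284,157), and the pan near (350,209). The side view shows the canister near (325,210) and the arm's end near (263,203). I'll enlarge both.

Run:
```python
from h import *
import pickle
t=pickle.load(open("top.pkl","rb"));s=pickle.load(open("side.pkl","rb"))
a=cv2.resize(t["image"][140:265,255:395],None,fx=4.0,fy=4.0,interpolation=cv2.INTER_CUBIC)
b=cv2.resize(s["image"][165:265,245:385],None,fx=4.0,fy=4.0,interpolation=cv2.INTER_CUBIC)
cv2.imwrite("pics/a.png",a[:,:,::-1]);cv2.imwrite("pics/b.png",b[:,:,::-1])
for n,u,v,z in [("pan",350,209,100),("cap?",300,208,260),("armend",284,157,225)]: print(n,onz(t,u,v,z))
```

```text
pan [ 474.36477128 -103.93889622  100.        ]
cap? [457.88013244  71.25007179 260.        ]
armend [633.32700057 128.91439893 225.        ]
```

View pics/a.png

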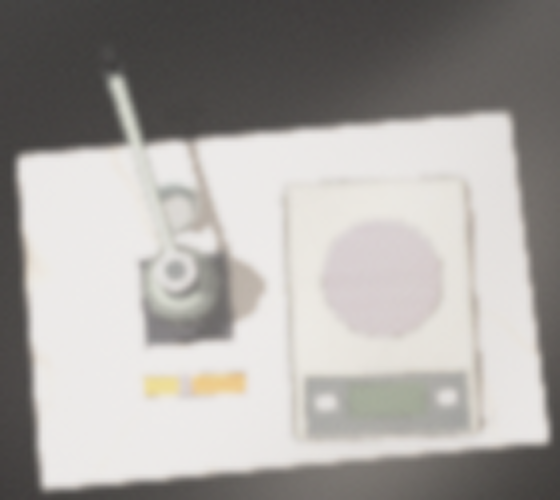

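View pics/b.png

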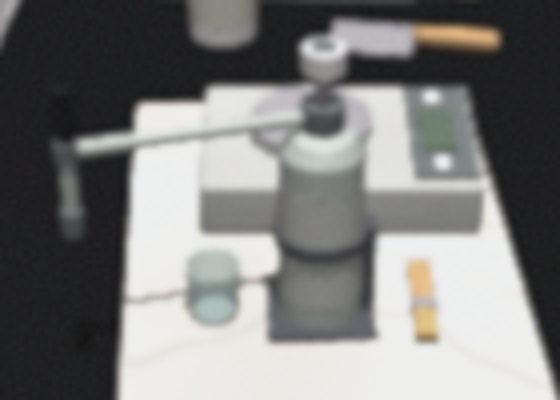

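Crop a shows the pan centre at (383,280), the cap's top at (177,270) and the pin at (110,60). Crop b shows the cap's top at (324,45), the pin's top near (62,93) and the nozzle tip at (72,237).

Run:
```python
from h import *
import pickle
t=pickle.load(open("top.pkl","rb"));s=pickle.load(open("side.pkl","rb"))
A=lambda x,y:(255+(x+.5)/4-.5,140+(y+.5)/4-.5)
B=lambda x,y:(245+(x+.5)/4-.5,165+(y+.5)/4-.5)
def tri(a,b):
    o1,d1=ray(t,*a);o2,d2=ray(s,*b)
    M=np.stack([d1,-d2],1);k=np.linalg.lstsq(M,o2-o1,rcond=None)[0]
    p,q=o1+d1*k[0],o2+d2*k[1];return (p+q)/2,np.linalg.norm(p-q)
print("cap",tri(A(177,270),B(324,45)))
print("pin",tri(A(110,60),B(63,100)))
print("pan",onz(t,*A(383,280),100), "foot", onz(t,*A(189,300),36))
print("pan side",onz(s,*B(311,118),100))
print("pin@250",onz(t,*A(110,60),250),"nozzle tip side plane z138",onz(s,*B(72,237),138))
print("arm@208",[onz(t,*A(*p),208)[:2] for p in [(117,75),(166,240)]])
for z in (250,260,270,280): print("cap top z",z,onz(t,*A(177,270),z), onz(s,*B(324,45),z))
```

```text
cap (array([460.5224271 ,  74.56174941, 266.73905294]), np.float64(1.3034921105361437))
pin (array([636.62503298, 133.19815519, 249.71861188]), np.float64(3.419540948981754))
pan [ 472.09263637 -105.29552242  100.        ] foot [458.29003019  72.966188    36.        ]
pan side [ 475.01467406 -104.55148941  100.        ]
pin@250 [634.78461371 133.02299359 250.        ] nozzle tip side plane z138 [639.64091695 137.14166383 138.        ]
arm@208 [array([632.93454926, 130.74237495]), array([491.9120492 ,  86.78428157])]
cap top z 250 [461.82668621  75.32727254 250.        ] [461.81511185  42.76922468 250.        ]
cap top z 260 [460.6558189   74.88369424 260.        ] [461.43104545  61.66234732 260.        ]
cap top z 270 [459.4849516   74.44011595 270.        ] [461.04697904  80.55546996 270.        ]
cap top z 280 [458.31408429  73.99653765 280.        ] [460.66291264  99.4485926  280.        ]
```

Checks are consistent: the pin is 187 mm from the axis (460,74.5), the cap's top is at z≈267 and the pan is at (473.5,-105). I'll move above the pin, following a path higher than the bottle.

```bash
python3 -m handwheel '[[[31,-23,8,0,0,0,1],[31,-23,8,0,0,0,1],[31,-23,8,0,0,0,1],[31,-23,8,0,0,0,1],[31,-23,8,0,0,0,1],[31,-23,8,0,0,0,1],[31,-23,8,0,0,0,1],[31,-23,8,0,0,0,1]]]' 30
python3 -m handwheel '[[[31,-23,0,0,0,0,1],[31,-23,0,0,0,0,1],[31,-23,0,0,0,0,1],[31,-23,0,0,0,0,1],[31,-23,0,0,0,0,1],[31,-23,0,0,0,0,1],[31,-23,0,0,0,0,1],[5,-3,0,0,0,0,1]]]'
python3 - <<'E'
from h import *
s=sense();p=s["eef_pos"];c=capture("wrist");cv2.imwrite("pics/w1.png",c["image"][:,:,::-1])
print(p,s["ee_rot"],c["hand_eye"],c["fx"],c["cx"],c["cy"])
E
```

```text
time_s: 1.1
eef_pos: [379.7, 323.5, 303.3]
ee_rot: [-0.0, 0.126, 0.992, -0.0]
force: [-0.8, 0.8, -0.2]
grip_width: 0.998
grip_force: 0.0
time_s: 2.1
eef_pos: [601.9, 158.9, 302.0]
ee_rot: [-0.001, 0.127, 0.992, -0.0]
force: [-0.2, 0.1, 0.5]
grip_width: 1.004
grip_force: 0.0
[601.91252322 158.88817325 302.01092561] [-8.42518442e-04  1.26668343e-01  9.91944731e-01 -2.67106012e-04] [[ 4.03640139e-04 -9.63136455e-01 -2.69013022e-01  6.70268819e+01]
 [ 9.99999841e-01  4.94867573e-04 -2.71306289e-04 -2.11317464e-01]
 [ 3.94430799e-04 -2.69012870e-01  9.63136501e-01 -1.34418409e+02]
 [ 0.00000000e+00  0.00000000e+00  0.00000000e+00  1.00000000e+00]] 309.70691628693146 319.70200950504886 200.61234824309741
```

View pics/w1.png

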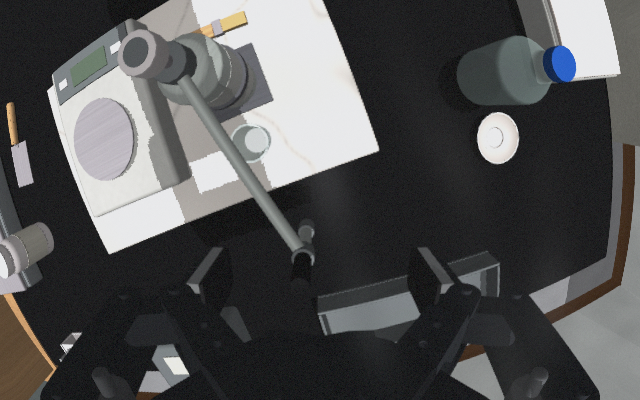

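The wrist view shows the pin's base at (303,254) and its top near (300,285), with the cap's top centre at (146,53) and the pan centre at (104,139). I'll cast those rays.

```bash
cat >> h.py <<'E'
from scipy.spatial.transform import Rotation as Ro
def wonz(c,s,u,v,z):
    x,y=(u-c["cx"]),(v-c["cy"]);r=np.hypot(x,y);th=r/c["fx"]
    d=np.array([np.sin(th)*x/r,np.sin(th)*y/r,np.cos(th)]);H=np.array(c["hand_eye"]);q=s["ee_rot"]
    R=Ro.from_quat([q[1],q[2],q[3],q[0]]).as_matrix()
    o=np.array(s["eef_pos"])+R@H[:3,3];d=R@H[:3,:3]@d
    return (o+d*(z-o[2])/d[2]).round(1)
E
python3 - <<'E'
from h import *
s=sense();c=capture("wrist");print(s["eef_pos"],s["force"])
# picture pose
s=dict(s);s["eef_pos"]=[601.9,158.9,302.0]
for n,u,v,z in[("pinbase",303,254,214),("pintop",300,285,256),("cap",146,53,267),("pan",104,139,100),("noz",307,228,138)]:print(n,wonz(c,s,u,v,z))
E
```

```text
[601.56032558 159.46561569 302.24019893] [ 0.35291415  0.39602161 -0.03313871]
pinbase [636.1 136.1 214. ]
pintop [639.5 135.2 256. ]
cap [467.4  85.5 267. ]
pan [478.  -97.2 100. ]
noz [642.4 134.5 138. ]
```

```bash
python3 -m handwheel '[[[18,-13,0,0,0,0,1],[18,-12,0,0,0,0,1],[0,0,0,0,0,0,1],[0,0,-20,0,0,0,1],[0,0,-20,0,0,0,1],[0,0,-20,0,0,0,1],[0,0,-10,0,0,0,1],[0,0,0,0,0,0,1]]]' 30
python3 -m handwheel '[[[0,0,0,0,0,0,-1],[0,0,0,0,0,0,-1],[0,0,0,0,0,0,-1],[0,0,0,0,0,0,-1],[0,0,0,0,0,0,-1],[0,0,0,0,0,0,-1],[0,0,0,0,0,0,-1],[0,0,0,0,0,0,-1]]]' 30
python3 - <<'E'
import numpy as np
c=np.array([460,74.5]);p=np.array([637.5,134.3])
r=p-c;a0=np.arctan2(r[1],r[0]);a1=np.arctan2(-105-74.5,473.5-460);R=np.hypot(*r);print(R,np.degrees([a0,a1]))
a=np.linspace(a0,a1,25);P=R*np.stack([np.cos(a),np.sin(a)],1)
print(np.diff(P,axis=0).round(1).tolist(),np.degrees(a1-a0)/24)
E
```

```text
time_s: 3.2
eef_pos: [636.2, 136.0, 233.3]
ee_rot: [-0.0, 0.125, 0.992, -0.0]
force: [0.5, 0.4, 0.2]
grip_width: 1.004
grip_force: 0.0
time_s: 4.2
eef_pos: [636.9, 135.4, 233.5]
ee_rot: [0.0, 0.126, 0.992, 0.0]
force: [0.1, 1.3, 2.9]
grip_width: 0.15
grip_force: 29.4
187.30266949512492 [ 18.61874353 -85.69894394]
[[4.0, -13.6], [3.0, -13.9], [1.9, -14.1], [0.8, -14.2], [-0.2, -14.2], [-1.3, -14.1], [-2.4, -14.0], [-3.4, -13.8], [-4.5, -13.5], [-5.5, -13.1], [-6.5, -12.7], [-7.4, -12.1], [-8.3, -11.5], [-9.1, -10.9], [-9.9, -10.1], [-10.7, -9.4], [-11.4, -8.5], [-12.0, -7.6], [-12.5, -6.7], [-13.0, -5.7], [-13.4, -4.7], [-13.7, -3.7], [-14.0, -2.7], [-14.1, -1.6]] -4.346570311452093
```

Pinched: opening 0.15 is about 13 mm, which matches the 14 mm pin. Now I'll swing it along the arc.

```bash
python3 -m handwheel '[[[4,-13.6,0,0,0,-4.35,-1],[3,-13.9,0,0,0,-4.35,-1],[1.9,-14.1,0,0,0,-4.35,-1],[0.8,-14.2,0,0,0,-4.35,-1],[-0.2,-14.2,0,0,0,-4.35,-1],[-1.3,-14.1,0,0,0,-4.35,-1],[-2.4,-14,0,0,0,-4.35,-1],[-3.4,-13.8,0,0,0,-4.35,-1]]]'
```

```text
time_s: 5.2
eef_pos: [638.6, 23.5, 233.4]
ee_rot: [-0.001, 0.418, 0.909, 0.0]
force: [-4.6, 1.9, 3.8]
grip_width: 0.152
grip_force: 29.8
```

```bash
python3 -m handwheel '[[[-4.5,-13.5,0,0,0,-4.35,-1],[-5.5,-13.1,0,0,0,-4.35,-1],[-6.5,-12.7,0,0,0,-4.35,-1],[-7.4,-12.1,0,0,0,-4.35,-1],[-8.3,-11.5,0,0,0,-4.35,-1],[-9.1,-10.9,0,0,0,-4.35,-1],[-9.9,-10.1,0,0,0,-4.35,-1],[-10.7,-9.4,0,0,0,-4.35,-1]]]'
```

```text
time_s: 6.2
eef_pos: [576.3, -68.6, 233.4]
ee_rot: [-0.002, 0.67, 0.742, 0.0]
force: [-5.2, 8.0, 4.6]
grip_width: 0.153
grip_force: 30.0
```

```bash
python3 -m handwheel '[[[-11.4,-8.5,0,0,0,-4.35,-1],[-12,-7.6,0,0,0,-4.35,-1],[-12.5,-6.7,0,0,0,-4.35,-1],[-13,-5.7,0,0,0,-4.35,-1],[-13.4,-4.7,0,0,0,-4.35,-1],[-13.7,-3.7,0,0,0,-4.35,-1],[-14,-2.7,0,0,0,-4.35,-1],[-14.1,-1.6,0,0,0,-4.35,-1]]]'
python3 -m handwheel '[[[0,0,0,0,0,0,-1],[0,0,0,0,0,0,-1],[0,0,0,0,0,0,-1],[0,0,0,0,0,0,-1]]]'
python3 - <<'E'
from h import *
c=capture("top");i=c["image"][140:265,255:395];i=cv2.resize(i,None,fx=3,fy=3,interpolation=cv2.INTER_CUBIC)
cv2.imwrite("pics/t2.png",i[:,:,::-1]);print(sense()["eef_pos"])
E
```

```text
time_s: 7.2
eef_pos: [472.6, -108.6, 233.3]
ee_rot: [-0.002, 0.861, 0.508, 0.001]
force: [-0.0, 15.3, 4.7]
grip_width: 0.152
grip_force: 30.1
time_s: 7.7
eef_pos: [472.9, -108.6, 233.4]
ee_rot: [-0.002, 0.861, 0.509, 0.001]
force: [-1.7, 13.8, 5.1]
grip_width: 0.155
grip_force: 30.1
[ 472.90622796 -108.59230723  233.36514138]
```

View pics/t2.png

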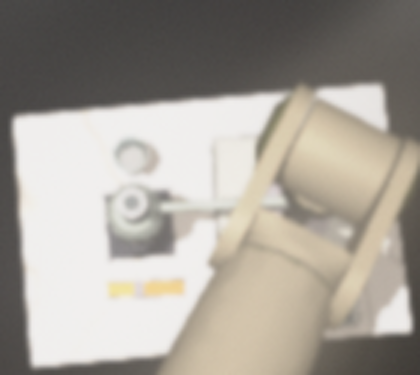

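The arm points at the pan and the balance is clear. I'll ease the small side force, release, lift and shut the fingers.

```bash
python3 -m handwheel '[[[0,1.5,0,0,0,0,-1],[0,0,0,0,0,0,-1],[0,0,0,0,0,0,1],[0,0,0,0,0,0,1],[0,0,0,0,0,0,1],[0,0,0,0,0,0,1],[0,0,0,0,0,0,1],[0,0,0,0,0,0,1]]]'
python3 -m handwheel '[[[0,0,20,0,0,0,1],[0,0,30,0,0,0,1],[0,0,30,0,0,0,1],[0,25,0,0,0,0,-1],[0,25,0,0,0,0,-1],[0,25,0,0,0,0,-1],[0,0,0,0,0,0,-1],[0,0,0,0,0,0,-1]]]'
python3 - <<'E'
from h import *
from scipy.optimize import least_squares
P=np.array([[636.9,135.4],[638.6,23.5],[576.3,-68.6],[472.7,-108.6]])
print(least_squares(lambda c:np.hypot(*(P-c).T)-187,[460,75]).x)
s=sense();c=capture("wrist");cv2.imwrite("pics/w2.png",c["image"][:,:,::-1]);import pickle;pickle.dump((c,s),open("w2.pkl","wb"));print(s["eef_pos"],s["ee_rot"])
E
```

```text
time_s: 8.75
eef_pos: [473.2, -109.5, 233.3]
ee_rot: [0.0, 0.861, 0.509, 0.0]
force: [-0.4, -0.6, -0.1]
grip_width: 1.0
grip_force: 0.0
time_s: 9.75
eef_pos: [473.3, -35.0, 313.3]
ee_rot: [0.0, 0.861, 0.509, -0.0]
force: [0.1, 0.1, -0.1]
grip_width: 0.002
grip_force: 0.0
[459.38623948  77.60763297]
[473.26053616 -35.00269967 313.26402145] [ 1.05143973e-04  8.60894680e-01  5.08783186e-01 -9.06554826e-05]
```

View pics/w2.png

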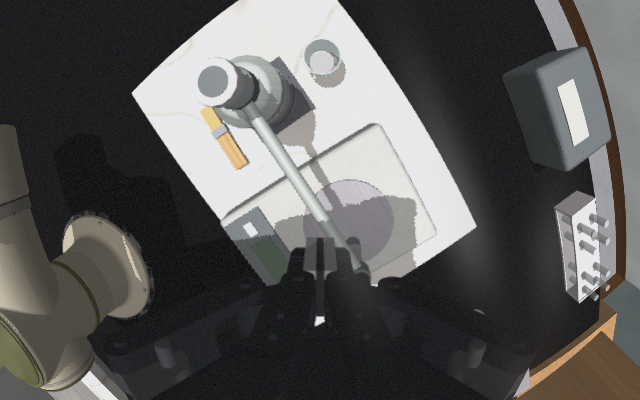

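The wrist view shows the cap's top at (216,82), the arm pointing across the pan, and the pan centre near (343,222). I'll check the cap's and pan's positions.

Run:
```python
from h import *
import pickle
c,s=pickle.load(open("w2.pkl","rb"))
print(wonz(c,s,216,82,267),wonz(c,s,343,222,100),wonz(c,s,394-15,283-5,213))
```

```text
[464.1  73.7 267. ] [471.9 -97.7 100. ] [ 487.1 -120.2  213. ]
```

```bash
python3 -m handwheel '[[[-5,40,0,0,0,0,-1],[-5,40,0,0,0,0,-1],[-3,30.5,0,0,0,0,-1],[0,0,0,0,0,0,-1],[0,0,-15,0,0,0,-1],[0,0,-13,0,0,0,-1],[0,0,0,0,0,0,-1],[0,0,0,0,0,0,-1]]]' 40
for i in 1; do python3 -m handwheel '[[[0,0,-2,0,0,0,-1],[0,0,-2,0,0,0,-1],[0,0,-2,0,0,0,-1],[0,0,-2,0,0,0,-1],[0,0,0,0,0,0,-1]]]'; done
python3 -m handwheel '[[[0,0,-2,0,0,0,-1],[0,0,-2,0,0,0,-1],[0,0,0,0,0,0,-1]]]'
python3 -m handwheel '[[[0,0,-2,0,0,0,-1],[0,0,-2,0,0,0,-1],[0,0,0,0,0,0,-1]]]'
```

```text
time_s: 10.8
eef_pos: [460.4, 75.7, 285.4]
ee_rot: [0.0, 0.861, 0.509, 0.0]
force: [-0.6, 0.4, 0.2]
grip_width: -0.003
grip_force: 0.0
time_s: 11.42
eef_pos: [460.2, 76.1, 277.2]
ee_rot: [-0.0, 0.861, 0.509, -0.0]
force: [-1.0, -0.3, 0.5]
grip_width: -0.001
grip_force: 0.0
time_s: 11.8
eef_pos: [460.2, 76.1, 273.1]
ee_rot: [-0.0, 0.861, 0.509, -0.0]
force: [-0.8, 0.6, -0.1]
grip_width: 0.001
grip_force: 0.0
time_s: 12.18
eef_pos: [460.3, 76.0, 269.5]
ee_rot: [0.0, 0.861, 0.509, 0.0]
force: [-0.9, 0.5, 4.4]
grip_width: 0.001
grip_force: 2.2
```

Contact: 4.4 N at TCP z 269.5, so the cap is about 2 mm down. I'll continue in small steps.

```bash
python3 -m handwheel '[[[0,0,-2,0,0,0,-1],[0,0,-2,0,0,0,-1],[0,0,0,0,0,0,-1]]]'
python3 -m handwheel '[[[0,0,-1,0,0,0,-1],[0,0,-1,0,0,0,-1],[0,0,0,0,0,0,-1]]]'
```

```text
time_s: 12.55
eef_pos: [460.3, 76.0, 265.6]
ee_rot: [0.0, 0.861, 0.509, 0.0]
force: [-0.8, -0.2, 6.9]
grip_width: -0.002
grip_force: 3.4
time_s: 12.92
eef_pos: [460.4, 76.0, 263.8]
ee_rot: [0.0, 0.861, 0.509, 0.0]
force: [-1.3, 0.9, 7.8]
grip_width: 0.003
grip_force: 3.9
```

```bash
python3 -m handwheel '[[[0,0,-1,0,0,0,-1],[0,0,0,0,0,0,-1]]]'
python3 -m handwheel '[[[0,0,-1,0,0,0,-1],[0,0,0,0,0,0,-1]]]'
```

```text
time_s: 13.18
eef_pos: [460.3, 76.0, 262.9]
ee_rot: [0.0, 0.861, 0.509, 0.0]
force: [-1.7, 0.3, 8.9]
grip_width: 0.001
grip_force: 4.2
time_s: 13.42
eef_pos: [460.4, 76.0, 262.3]
ee_rot: [0.001, 0.861, 0.509, 0.001]
force: [-3.0, 0.1, 11.1]
grip_width: -0.004
grip_force: 5.8
```

```bash
python3 -m handwheel '[[[0,0,-0.5,0,0,0,-1],[0,0,0,0,0,0,-1],[0,0,0,0,0,0,-1],[0,0,0,0,0,0,-1],[0,0,0,0,0,0,-1]]]'
```

```text
time_s: 14.05
eef_pos: [460.4, 76.0, 262.3]
ee_rot: [0.001, 0.861, 0.509, 0.001]
force: [-4.0, 0.2, 15.5]
grip_width: -0.003
grip_force: 7.5
```

The stop is firm: z didn't change while the force rose to 15 N, and it was held for over 0.5 s. Next I'll lift, let the cap rise and go back over the pin.

```bash
python3 -m handwheel '[[[0,0,15,0,0,0,-1],[0,0,20,0,0,0,-1],[0,0,17,0,0,0,-1],[0,0,0,0,0,0,-1],[3,-46,0,0,0,0,1],[3,-46,0,0,0,0,1],[3,-46,0,0,0,0,1],[4,-47.5,0,0,0,0,1]]]' 30
python3 -m handwheel '[[[0,0,0,0,0,0,1],[0,0,0,0,0,0,1],[0,0,0,0,0,0,1],[0,0,0,0,0,0,1]]]'
python3 - <<'E'
from h import *
s=sense();c=capture("wrist");cv2.imwrite("pics/w3.png",c["image"][:,:,::-1]);print(s["eef_pos"])
E
```

```text
time_s: 15.05
eef_pos: [472.9, -110.8, 311.7]
ee_rot: [-0.001, 0.861, 0.509, -0.0]
force: [0.6, 0.3, 0.2]
grip_width: 0.845
grip_force: 0.0
time_s: 15.55
eef_pos: [473.2, -108.6, 312.8]
ee_rot: [0.0, 0.861, 0.509, 0.0]
force: [-0.0, -0.7, -0.4]
grip_width: 0.999
grip_force: 0.0
[ 473.21709593 -108.6406284   312.82335569]
```

View pics/w3.png

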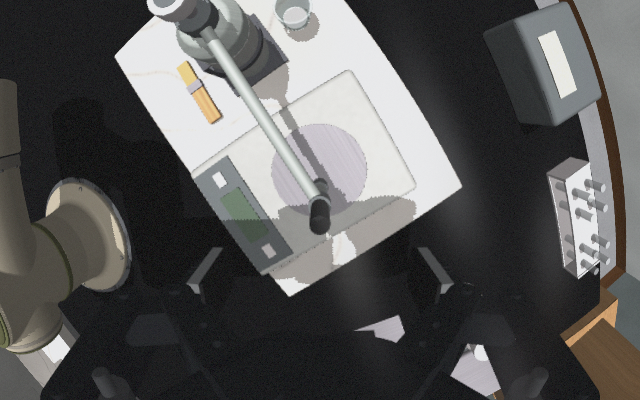

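The pin is at (319,218), centred between the fingers. The nozzle tip is near (321,187) and the pan centre near (320,169). I'll check the offset before swinging back.

```bash
python3 - <<'E'
from h import *
s=sense();c=capture("wrist")
print("pan",wonz(c,s,320,169,100),"noz",wonz(c,s,321,185,138),"pin",wonz(c,s,319,222,256))
E
python3 -m handwheel '[[[0,0,-20,0,0,0,1],[0,0,-25,0,0,0,1],[0,0,-25,0,0,0,1],[0,0,-10,0,0,0,1],[0,0,0,0,0,0,-1],[0,0,0,0,0,0,-1],[0,0,0,0,0,0,-1],[0,0,0,0,0,0,-1]]]' 30
python3 -m handwheel '[[[0,0,0,0,0,0,-1],[0,0,0,0,0,0,-1],[0,0,0,0,0,0,-1],[0,0,0,0,0,0,-1]]]'
```

```text
pan [ 478.6 -102.2  100. ] noz [ 474.6 -111.5  138. ] pin [ 473.9 -109.   256. ]
time_s: 16.65
eef_pos: [473.4, -109.5, 233.2]
ee_rot: [0.0, 0.861, 0.509, 0.0]
force: [-0.9, -0.8, 5.6]
grip_width: 0.154
grip_force: 31.9
time_s: 17.15
eef_pos: [473.4, -109.5, 233.2]
ee_rot: [0.0, 0.861, 0.509, 0.0]
force: [-0.4, 0.8, 5.8]
grip_width: 0.152
grip_force: 29.6
```

The nozzle is about 10 mm off the pan centre, within the limit. Swinging back in reverse.

```bash
python3 -m handwheel '[[[14.1,1.6,0,0,0,4.35,-1],[14,2.7,0,0,0,4.35,-1],[13.7,3.7,0,0,0,4.35,-1],[13.4,4.7,0,0,0,4.35,-1],[13,5.7,0,0,0,4.35,-1],[12.5,6.7,0,0,0,4.35,-1],[12,7.6,0,0,0,4.35,-1],[11.4,8.5,0,0,0,4.35,-1]]]'
python3 -m handwheel '[[[10.7,9.4,0,0,0,4.35,-1],[9.9,10.1,0,0,0,4.35,-1],[9.1,10.9,0,0,0,4.35,-1],[8.3,11.5,0,0,0,4.35,-1],[7.4,12.1,0,0,0,4.35,-1],[6.5,12.7,0,0,0,4.35,-1],[5.5,13.1,0,0,0,4.35,-1],[4.5,13.5,0,0,0,4.35,-1]]]'
```

```text
time_s: 18.15
eef_pos: [578.0, -68.5, 233.2]
ee_rot: [0.001, 0.668, 0.744, -0.0]
force: [-0.5, -2.0, 4.5]
grip_width: 0.152
grip_force: 29.7
time_s: 19.15
eef_pos: [640.1, 24.9, 233.3]
ee_rot: [0.001, 0.416, 0.91, 0.0]
force: [2.7, -2.1, 4.8]
grip_width: 0.156
grip_force: 29.7
```

```bash
python3 -m handwheel '[[[3.4,13.8,0,0,0,4.35,-1],[2.4,14,0,0,0,4.35,-1],[1.3,14.1,0,0,0,4.35,-1],[0.2,14.2,0,0,0,4.35,-1],[-0.8,14.2,0,0,0,4.35,-1],[-1.9,14.1,0,0,0,4.35,-1],[-3,13.9,0,0,0,4.35,-1],[-4,13.6,0,0,0,4.35,-1]]]'
python3 -m handwheel '[[[0,0,0,0,0,0,-1],[0,0,0,0,0,0,-1],[0,0,0,0,0,0,1],[0,0,0,0,0,0,1],[0,0,0,0,0,0,1],[0,0,0,0,0,0,1],[0,0,0,0,0,0,1],[0,0,0,0,0,0,1]]]'
python3 -m handwheel '[[[0,0,20,0,0,0,1],[0,0,30,0,0,0,1],[0,0,30,0,0,0,1],[0,0,30,0,0,0,1],[0,0,0,0,0,0,1],[0,0,0,0,0,0,1],[0,0,0,0,0,0,1],[0,0,0,0,0,0,1]]]'
python3 - <<'E'
from h import *
c=capture("wrist");cv2.imwrite("pics/w4.png",c["image"][:,:,::-1])
E
```

```text
time_s: 20.15
eef_pos: [637.5, 137.2, 233.3]
ee_rot: [0.001, 0.124, 0.992, 0.0]
force: [1.8, -0.1, 3.6]
grip_width: 0.15
grip_force: 29.7
time_s: 21.15
eef_pos: [636.8, 136.9, 232.8]
ee_rot: [-0.0, 0.126, 0.992, -0.0]
force: [-0.2, -0.2, 0.2]
grip_width: 1.0
grip_force: 0.0
time_s: 22.15
eef_pos: [636.7, 136.9, 342.1]
ee_rot: [-0.001, 0.126, 0.992, -0.0]
force: [1.3, -0.3, 0.1]
grip_width: 0.999
grip_force: 0.0
```

View pics/w4.png

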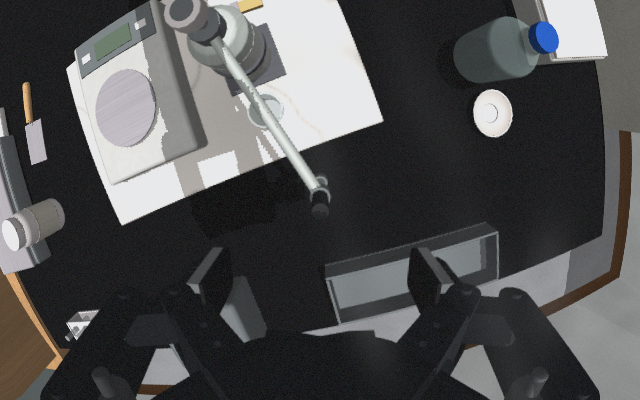

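The arm is back, with the pin at (320,205), and the gripper is clear of it. The bystanders in view (brush, beaker, solvent, dish, powder, spatula) look undisturbed.

```bash
python3 -c "
from rig import *
print(finish_job())"
```

```text
the job is handed in; nothing more can be done
None
```

I swung the nozzle over the pan (about 10 mm off centre), pressed the cap to its stop for over half a second at no more than about 16 N, let it up, and swung the arm back to within about 2 mm of its start; the job is handed in, but no verdict was shown.

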